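# Ease open a two-part chocolate egg mould with a wedge

### The job

Open the two-part egg mould without cracking the chocolate egg inside. Take the double-ended wooden wedge by its grip and work its blades into the seam from the two ends in turn, a few millimetres at a time without forcing or knocking it, so that the upper half comes up evenly (never let one end get more than about 6 mm higher than the other) until both ends are free of their catches; do not take hold of the upper half before that. Then stand the wedge back on the counter, lift the upper half off and lay it flat, swell up, on the brown silicone mat, leaving the other things on the counter where they are.

Things in the scene. Friction and masses are not known exactly. Their poses are not given: they have to be found in the camera images.
- wedge_grip (a point): centre of the upright grip of the loose double-ended beech wedge (an upside-down T, 90 g), 40 mm above its flat underside. The grip is 24 mm (x) by 26 mm (y) and reaches from 13 to 64 mm above the underside. Take it firmly, fingers closing along y over the bar, so that the push goes straight into the pads. Its yaw is only roughly the mould's
- wedge: the wedge; origin mid-underside, y along its bar (136 mm long, 24 mm wide, smooth, friction 0.3). Each end is a blade: at 68 mm from the middle 1.5 mm thick, its top sloping up evenly to 12.7 mm thick at 36 mm from the middle, then level. No need to turn it round: the blade pointing right prises the left end, and the other way about
- mould_seam (a point): middle of the flat top of the grey mould's lower half, fixed in a stand on screw feet: its height varies by 5 mm. z up, y along the mould to its left end (seen by the robot), x across. The flat top, 80 (x) by 160 mm (y), ends flush with the upper half. Beyond each end lies a level ledge 22 mm long, exactly 2 mm lower: the place to find the height by feel. An egg lies in the middle, 25 mm proud
- top_grip (a point): point in the middle of the upper half, 19 mm above its underside; axes as mould_seam. The upper half is loose (150 g): a flange 80 (x) by 160 (y) by 8 mm with a box 64 (x) by 94 mm (y) on it, upright sides from 8 to 30 mm above the underside, egg-shaped swell on top to 38 mm; grip the box across x, fingertips above the flange
- mould_top: the upper half; origin mid-underside. Four studs under it (12 mm long, at x +-30, y +-62 mm) sit in sockets of the lower half, where spring catches grip them with 5 to 8 N of friction per end and let go once a stud is 7 mm up. A raised end stays up when the wedge is drawn out (but sinks 1 to 2 mm while the other end is prised); a freed one rests on its catches, 7 mm up
- top_left (a point): middle of the upper half's left (+y) end at underside level, 80 mm from its middle; its height above mould_seam is how far this end is raised. Here a pry slot, 32 mm wide (x), 34 mm deep, opens in the end face, from 2 to only 4.5 mm above the ledge: a 1.5 mm tip must go in 2 to 3 mm above it. Pushed d mm past the end face, the blade raises the end by about 0.35 d - 1 mm, at most 10.2 mm (d = 32)
- top_right (a point): the same, with the same pry slot, at the right (-y) end. A blade takes about 8 to 16 N to push in; set it down softly (under 20 mm/s): wedge and mould must never bear on each other with more than 35 N, jolts included
- mat: plain brown silicone mat, 100 mm (x) by 180 mm (y), 4 mm thick, fixed; origin in the middle of its underside. Nothing lies on it
- sign: bystander: small card in a wooden foot, 24 x 78 x 62 mm, loose, behind the mould; origin in the middle of its underside
- spool: bystander: ribbon spool, 61 mm across, 20 mm high, loose, lying on the counter; origin in the middle of its underside
- bar: bystander: wrapped chocolate tablet, 74 x 150 x 11 mm, loose, at the right edge of the work; origin in the middle of its underside

How it is judged:
On the way, in this order (a step that is already met when the one before it is completed fails the run):
1. with the held wedge, one end of the upper half is prised up 2 mm or more (contact force between the fingers and wedge above 1 N and contact force between wedge and mould_top above 0.3 N and z of any of top_left, top_right in the frame of mould_seam above 0.002 m), for 0.1 s.
2. with the held wedge, the other end follows, so that both ends are up 2 mm or more (contact force between the fingers and wedge above 1 N and contact force between wedge and mould_top above 0.3 N and z of each of top_left, top_right in the frame of mould_seam above 0.002 m), for 0.1 s.
3. both ends are free of their catches, 6 mm or more up (z of each of top_left, top_right in the frame of mould_seam above 0.006 m), for 0.2 s.
At the end, for the whole second after the job is handed in: the upper half lies at rest on its studs on the brown silicone mat, swell up and level (within 0.06 rad), its middle within 30 mm (mat x) and 35 mm (mat y) of the mat's middle; the wedge stands at rest on its underside on the counter (within 0.1 rad, underside lower than 6 mm) (x of mould_top in the frame of mat between -0.03 and 0.03 m and y of mould_top in the frame of mat between -0.035 and 0.035 m and height (world z) of mould_top between 0.01 and 0.022 m and angle between mould_top's own z axis and vertical below 0.06 rad and linear speed of each of mould_top, wedge below 0.02 m/s and height (world z) of wedge below 0.006 m and angle between wedge's own z axis and vertical below 0.1 rad); the robot touches nothing.
It fails at once if the upper half, while still over the lower, goes more than 0.045 rad out of level (7 mm from end to end): the egg cracks (horizontal distance between top_grip and mould_seam below 0.03 m and angle between mould_top's own z axis and vertical above 0.045 rad and z of any of top_left, top_right in the frame of mould_seam below 0.012 m).
It fails at once if the wedge presses on the mould with more than 35 N (contact force between wedge and mould_top above 35 N or contact force between wedge and mould_base above 35 N).
It fails at once if the fingers take hold of the upper half before both ends are free (5 mm up) (horizontal distance between top_grip and mould_seam below 0.03 m and contact force between the fingers and mould_top above 1 N and z of any of top_left, top_right in the frame of mould_seam below 0.005 m).
It fails at once if a bystander is moved by more than 20 mm (distance of any of sign, spool, bar from where it was at the start of the episode above 0.02 m).
It also fails if it takes over 72 s, if anything falls off the work surface, if the arm or the gripper's body presses on something with over 40 N, if the wrist force passes 120 N, or if a joint passes its speed limit or range.

### The arm

A 7-joint arm with a two-finger parallel gripper is mounted at the origin on a cart in front of the work surface, level with it; the furniture and walls round the work are solid. World frame = base frame: x ahead of the robot, y to its left, z up, the work surface at z = 0. Lengths are in m, angles in rad, forces in N, time in s.
With the tool pointing down it reaches from about 0.4 to 0.85 m from the base axis. Payload 10.4 kg.
Tool frame: the origin (TCP) lies on the centre line of the jaws, within the pads' length; the fingertips stand 14 mm ahead of it and the grasp point (between the pads) lies 5 mm behind it (manip.tip_reach is the distance from the TCP to the fingertips, in m); z points along the fingers, y is the line along which they close (so a half turn about z gives the same grasp; the last joint's range is limited). The gripper opens to 85 mm and grips with 20 to 120 N. Pads are 22 mm wide; open, the fingers measure 114 mm over their backs; the gripper's body (76 mm by 85 mm) begins 54 mm behind the grasp point. The pads swing forward as they close: fully open they stand 13 mm farther back than shut.
Start: joints at [1.201, 0.332, -0.065, 1.46, 0.022, 1.35, -0.088], TCP at [0.212, -0.588, 0.21] pointing down, gripper open.
Joint ranges: [-2.6, 2.6], [-0.5, 2.12], [-1.47, 1.34], [0.16, 2.42], [-1.27, 4.41], [0.06, 2.06], [-2.6, 2.6]. Speed limits (rad/s): [2.22, 2.22, 2.79, 2.79, 3.14, 3.14, 3.14].

### API

Orientations are given as a unit quaternion [x, y, z, w].
In Python, from workcell import manip gives the robot as it stands.
- The arm moves only by the shell command python3 -m pendant 'ROWS' [FORCE]. ROWS is JSON, a list of rows, each a list of 7 numbers: the shift along the tool's x, y, z in units of 50 mm (1.0 is 50 mm), then the turn, a rotation vector about the tool's x, y, z in units of 8 degrees (1.0 is 8 degrees), then the opening, from -1 (shut) to 1 (fully open), so that 0 is half open. In form: [[dx, dy, dz, ax, ay, az, jaw], ...]. A call has exactly 10 rows; each row is the pose to reach, as a shift and turn from the pose commanded when the call began, along the tool's axes at that moment; what a row does not reach only later rows make up. A row lasts 1/8 s, in which the tool goes at most 62.5 mm and 10.7 degrees, less where a joint would pass 70% of its speed; a pose out of reach is approached as far as the arm can. A call with a gripper value outside its range is refused whole. The fingers move at their own pace and stop on an object; FORCE is the grip in N (left out, the last holds). Time passes only in rows, so rows that repeat a pose let the fingers close, or fill a call up. It gives the time, the measured TCP pose, the force, the opening and the grip force at its end, in the units of the state.
- manip.get_obs(): the state, without advancing time (a new reading comes with each control period).
- manip.camera(name): name is "scene" or "top" or "wrist"; returns (picture, depth): 480x640x3 uint8, red, green, blue; 480x640 float32, m along the optical axis (not along the pixel's ray), 0 where there is no reading.
- manip.get_calibration(name): a dict with "fx", "fy", "cx", "cy" (pixels), "xyz" and "orientation" of the camera in the world. Camera axes: x right, y up, looking along -z (the intrinsics and any distortion apply to the point x, -y, -z); pixel columns grow to the right and rows downward; lengths in m; the calibration is good to about 2 mm. A picture is of the moment at which its call begins: read the wrist's pose just before it. get_calibration takes no time and is no camera call; for the wrist camera it gives the pose at the moment of the call.
- manip.hand_in(): hands the job in; it is judged then, once.
Trained networks look in the newest picture that a camera, given by its name, has taken for a name from the list of things; names that differ only in an ending like _2 or _b are one class to them, and where a whole thing is asked for, a point or a joint stands for the part that bears it (a point fixed in the world has none). Each returns a list of dicts, best first, with "p" (0 to 1); they miss things now and then, are a little off and sometimes report something else, mostly with a low value. They report only what shows in the picture. A call takes as long as a camera call.
- manip.find_in(thing, camera): "box" ([left, top, right, bottom] in pixels, round what is visible of it).
- manip.trace(thing, camera): "pixels" (480x640 bool, what is visible of it) and "box" ([left, top, right, bottom] in pixels, round what is visible of it).
- manip.tip_of(thing, camera): "pixel" ([column, row] in pixels: a listed point, or the origin of a listed thing).
The state is a dict: "clock": time; "joint_pos": joint angles; "joint_velocities": joint speeds; "tau": joint torques, N m; "position": TCP position; "ee_rot": TCP orientation; "ft_force": force on the tool from outside, world axes, zero at the start; "torque": the same for the moment, N m; "grip_width": opening from 0.0 (shut) to 1.0 (fully open); "grasp_force": force on a finger pad.
Only numpy, scipy, OpenCV 4.12 (cv2) and the standard library are available. Lean on these libraries where they do the work, as an engineer would, in place of code of your own. Each camera call takes 0.05 s, during which the arm holds its last target. There are 200 camera calls.

## Working session

There is one attempt and no reset: what is moved stays moved. The work goes in short steps, Python scripts to look and compute and a shell command to move; the robot and the scene stay as the last step left them, time stands still between calls to the robot, and variables do not carry over. Pictures are saved under pics/ and viewed, at most 10 in all, crops included, and the job is handed in when it is done.

```bash
ls; mkdir -p pics; cat > h.py <<'E'
from workcell import manip
import numpy as np, cv2
from scipy.spatial.transform import Rotation as R
def world(cam,depth,cal=None):
    c=cal or manip.get_calibration(cam)
    v,u=np.mgrid[0:480,0:640]
    z=depth
    p=np.stack([(u-c['cx'])/c['fx']*z,-(v-c['cy'])/c['fy']*z,-z],-1)
    W=p@R.from_quat(c['orientation']).as_matrix().T+np.array(c['xyz'])
    W[depth==0]=np.nan
    return W
def save(n,im): cv2.imwrite('pics/'+n,im[:,:,::-1])
E
python3 - <<'E'
from h import *
print(manip.get_obs())
for cam in('top','scene'):
    print(cam,manip.get_calibration(cam))
    im,d=manip.camera(cam); save(cam+'.png',im); np.save(cam+'.npy',d)
    W=world(cam,d)
    for t in['wedge','mould_top','mat','sign','spool','bar']:
        for r in manip.trace(t,cam)[:1]:
            m=r['pixels'];P=W[m];P=P[~np.isnan(P[:,0])]
            print(t,r['p'],r['box'],m.sum(),np.round(np.percentile(P,[2,50,98],axis=0),3).tolist(), cv2.minAreaRect((P[:,:2]*1000).astype(np.float32)))
    for t in['wedge_grip','top_grip','top_left','top_right','mould_seam']:
        for r in manip.tip_of(t,cam)[:1]:
            c,q=map(int,r['pixel']);print(t,r,W[q,c])
E
```

```text
pics
{'clock': 0.0, 'joint_pos': array([ 1.20137136,  0.33285596, -0.06466955,  1.46093878,  0.02160647,
        1.34990179, -0.08852221]), 'joint_velocities': array([ 0.00075627,  0.00112123,  0.0004645 , -0.0010766 ,  0.00139134,
        0.00103351,  0.00098365]), 'tau': array([-1.09022028e-03, -6.25443578e+01,  4.85114101e-02, -3.91606092e+01,
        1.62664888e-02,  9.79060162e-03, -1.97012122e-05]), 'position': array([ 0.21228285, -0.58741526,  0.20962703]), 'ee_rot': array([ 9.85003924e-01,  1.72530499e-01, -1.61740501e-04, -6.85395779e-04]), 'ft_force': array([-0.06937317, -0.29213466, -0.81452267]), 'torque': array([-0.03931802,  0.0146816 , -0.04013754]), 'grasp_force': 0.0, 'grip_width': 1.0005285508684232}
top {'fx': 509.02070291604485, 'fy': 509.02070291604485, 'cx': 318.25703513277466, 'cy': 239.07711056776083, 'xyz': array([ 0.33260229, -0.18862367,  1.1477815 ]), 'orientation': array([-0.06845162,  0.0743419 ,  0.72755372, -0.67856705])}
wedge 0.94 [329.8, 287.3, 391.9, 303.1] 704 [[0.413, -0.353, 0.0], [0.43, -0.285, 0.012], [0.449, -0.224, 0.067]] ((430.921234130859
[... 2429 characters left out ...]
.413, 0.102, 0.019], [0.441, 0.126, 0.021]] ((413.7445068359375, 93.12358093261719), (70.31311798095703, 60.88107681274414), 89.08860778808594)
bar 0.73 [328.8, 168.8, 401.2, 203.9] 1520 [[0.475, -0.5, -0.002], [0.545, -0.457, 0.008], [0.62, -0.426, 0.011]] ((577.0865478515625, -756.6292724609375), (157.29534912109375, 674.6808471679688), 5.387718200683594)
wedge_grip {'pixel': [395.6, 233.8], 'p': 0.88} [ 0.42564491 -0.27263952  0.05856335]
top_left {'pixel': [304.2, 256.8], 'p': 0.86} [ 0.56703767 -0.1737929   0.03665943]
top_right {'pixel': [329.6, 202.2], 'p': 0.57} [ 0.56758596 -0.29867799  0.07158544]
mould_seam {'pixel': [365.8, 185.4], 'p': 0.22} [ 0.54557856 -0.46139409  0.0090625 ]
```

```bash
python3 - <<'E'
from h import *
a=cv2.imread('pics/top.png')[180:345,150:470]; b=cv2.imread('pics/scene.png')[150:450,240:440]
a=cv2.resize(a,None,fx=1.6,fy=1.6,interpolation=cv2.INTER_CUBIC);b=cv2.resize(b,None,fx=1.4,fy=1.4,interpolation=cv2.INTER_CUBIC)
o=np.zeros((max(len(a),len(b)),a.shape[1]+b.shape[1],3),np.uint8);o[:len(a),:a.shape[1]]=a;o[:len(b),a.shape[1]:]=b
cv2.imwrite('pics/c1.png',o);print(o.shape)
for cam in('top','scene'):
    W=world(cam,np.load(cam+'.npy'))
    # counter height near
    X,Y,Z=W[...,0],W[...,1],W[...,2]
    m=(X>.47)&(X<.52)&(Y>-.35)&(Y<-.2)&(Z<.01); print(cam,'counter',np.nanmedian(Z[m]),m.sum())
    reg=(X>.5)&(X<.66)&(Y>-.40)&(Y<-.12)&(Z>.02)&(Z<.1)
    h=np.histogram(Z[reg],bins=np.arange(.02,.09,.002));print([(round(x,3),n) for x,n in zip(h[1],h[0])])
    # box top
    for lo,hi in((.0,.0),):
        pass
    for name,(lo,hi) in dict(flange=(.043,.052),ledge=(.033,.0405)).items():
        m=reg&(Z>lo)&(Z<hi);P=W[m];print(name,m.sum(),np.median(Z[m]),cv2.minAreaRect((P[:,:2]*1000).astype(np.float32)))
    m=(X>.39)&(X<.47)&(Y>-.38)&(Y<-.2)&(Z>.05)&(Z<.08);P=W[m];print('grip top',m.sum(),np.nanmedian(P,axis=0),cv2.minAreaRect((P[:,:2]*1000).astype(np.float32)))
E
```

```text
(420, 792, 3)
top counter 0.0003212445308737877 1426
[(np.float64(0.02), np.int64(38)), (np.float64(0.022), np.int64(61)), (np.float64(0.024), np.int64(66)), (np.float64(0.026), np.int64(52)), (np.float64(0.028), np.int64(36)), (np.float64(0.03), np.int64(14)), (np.float64(0.032), np.int64(24)), (np.float64(0.034), np.int64(26)), (np.float64(0.036), np.int64(101)), (np.float64(0.038), np.int64(227)), (np.float64(0.04), np.int64(238)), (np.float64(0.042), np.int64(131)), (np.float64(0.044), np.int64(61)), (np.float64(0.046), np.int64(164)), (np.float64(0.048), np.int64(381)), (np.float64(0.05), np.int64(385)), (np.float64(0.052), np.int64(206)), (np.float64(0.054), np.int64(67)), (np.float64(0.056), np.int64(42)), (np.float64(0.058), np.int64(48)), (np.float64(0.06), np.int64(19)), (np.float64(0.062), np.int64(12)), (np.float64(0.064), np.int64(13)), (np.float64(0.066), np.int64(29)), (np.float64(0.068), np.int64(82)), (np.float64(0.07), np.int64(218)), (np.float64(0.072), np.int64(234)), (np.float64(0.074), np.int64(213)), (np.float64(0.076), np.int64(222)), (np.float64(0.078), np.in
[... 1519 characters left out ...]
2)), (np.float64(0.072), np.int64(143)), (np.float64(0.074), np.int64(210)), (np.float64(0.076), np.int64(244)), (np.float64(0.078), np.int64(119)), (np.float64(0.08), np.int64(13)), (np.float64(0.082), np.int64(0)), (np.float64(0.084), np.int64(0)), (np.float64(0.086), np.int64(0))]
flange 988 0.04810275865676694 ((575.8294067382812, -228.14410400390625), (236.6949005126953, 121.94297790527344), 80.6998062133789)
ledge 658 0.03800289632340026 ((597.486572265625, -243.98013305664062), (138.47488403320312, 233.4775848388672), 6.17521858215332)
grip top 175 [ 0.42944631 -0.28004115  0.06090723] ((429.7658386230469, -286.08782958984375), (27.11590003967285, 24.2575740814209), 81.46538543701172)
```

View pics/c1.png

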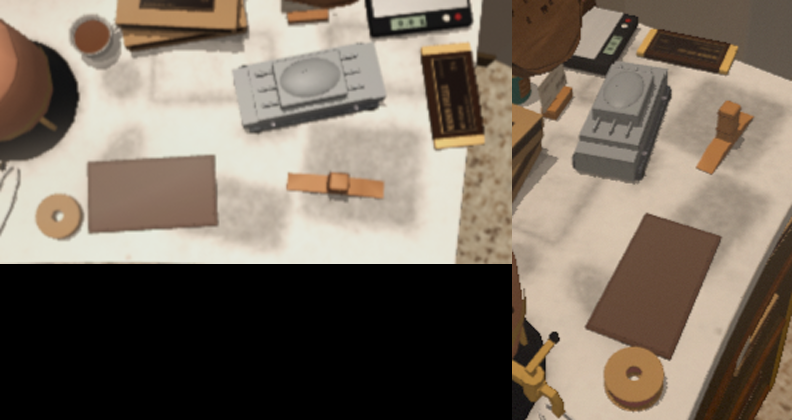

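The top crop shows the mould at centre with a box on its flange, and the wedge at (335,183) in front of it. The mat is at left, and the path between them is clear. Next I move above the wedge and look with the wrist camera.

```bash
python3 -m pendant '[[0.9,-0.6,0,0,0,0.6,1],[1.8,-1.2,0,0,0,1.2,1],[2.7,-1.8,0,0,0,1.8,1],[3.6,-2.4,0,0,0,2.4,1],[4.5,-3.0,0,0,0,3.0,1],[5.4,-3.6,0,0,0,3.65,1],[6.14,-4.13,0,0,0,3.65,1],[6.14,-4.13,0,0,0,3.65,1],[6.14,-4.13,0,0,0,3.65,1],[6.14,-4.13,0,0,0,3.65,1]]' 100
cat >> h.py <<'E'
def tool():
    o=manip.get_obs();M=R.from_quat(o['ee_rot']).as_matrix()
    print('t',round(o['clock'],2),'tcp',np.round(o['position'],4),'xang',round(float(np.degrees(np.arctan2(M[1,0],M[0,0]))),2),'tilt',np.round(M[:2,2],4),'F',np.round(o['ft_force'],1),'T',np.round(o['torque'],2),'w',round(o['grip_width'],3),'g',round(o['grasp_force'],1))
    return o,M
E
python3 - <<'E'
from h import *
tool()
c=manip.get_calibration('wrist');print(c)
im,d=manip.camera('wrist');save('w1.png',im);np.save('w1.npy',d)
W=world('wrist',d,c);np.save('W1.npy',W)
X,Y,Z=W[...,0],W[...,1],W[...,2]
m=Z<.006;print('counter',np.nanmedian(Z[m]))
for t in['wedge','mould_top']:
  for r in manip.trace(t,'wrist')[:1]:
    P=W[r['pixels']];P=P[~np.isnan(P[:,0])];print(t,r['p'],r['box'],cv2.minAreaRect((P[:,:2]*1000).astype(np.float32)),np.percentile(P[:,2],[5,50,95]))
for t in['wedge_grip','wedge','top_grip','top_left','top_right']:
  for r in manip.tip_of(t,'wrist')[:1]: print(t,r)
E
```

```text
clock: 2.45
position: [0.4302, -0.2905, 0.2104]
ee_rot: [0.997, -0.082, -0.0, 0.0]
ft_force: [-0.1, -0.1, 0.2]
grip_width: 0.999
grasp_force: 0.0
t 2.45 tcp [ 0.4302 -0.2905  0.2104] xang -9.46 tilt [-0.0002 -0.0003] F [-0.1 -0.1  0.2] T [ 0.04 -0.   -0.02] w 0.999 g 0.0
{'fx': 414.90306039797076, 'fy': 414.90306039797076, 'cx': 313.3690671153952, 'cy': 235.0375859662304, 'xyz': array([ 0.5081969 , -0.30201498,  0.3731395 ]), 'orientation': array([ 0.10103464, -0.11909116,  0.75319686, -0.63898653])}
counter -0.0016911494224378654
wedge 0.9 [238.8, 175.0, 392.0, 221.6] ((422.226318359375, -287.8583984375), (137.89413452148438, 42.81940460205078), 80.54695129394531) [0.00155469 0.01158967 0.06358267]
wedge_grip {'pixel': [314.9, 199.7], 'p': 0.76}
wedge {'pixel': [312.8, 188.2], 'p': 0.56}
top_grip {'pixel': [240.5, 13.6], 'p': 0.94}
top_left {'pixel': [140.7, 53.2], 'p': 0.95}
```

View pics/w1.png

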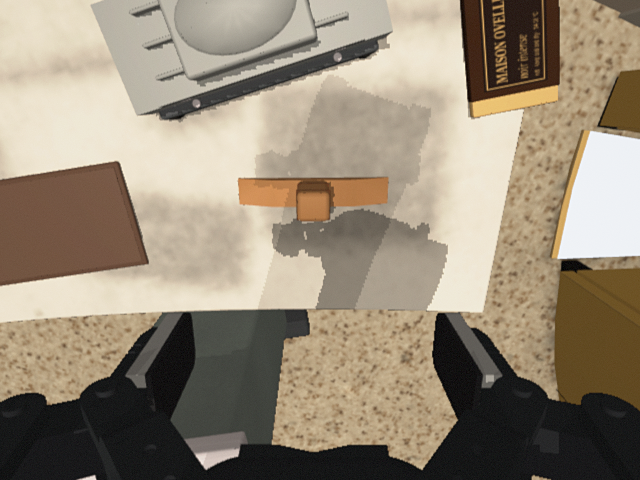

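Wrist view: the bar is level in the picture at (313,192), so the tool is aligned with it. The mould's near-left corner is at about (150,112). I refine the grip centre and the mould yaw from the depth.

```bash
python3 - <<'E'
from h import *
W=np.load('W1.npy');X,Y,Z=W[...,0],W[...,1],W[...,2]
m=(Z>.058)&(Z<.07)&(X<.46)&(X>.39)&(Y>-.32)&(Y<-.25)
P=W[m];print('grip top wrist',np.median(P,axis=0),cv2.minAreaRect((P[:,:2]*1000).astype(np.float32)))
m=(Z>-.001)&(Z<.015)&(X>.40)&(X<.46);
# bar yaw by dark/orange mask
r=manip.trace('wedge','wrist')[0]['pixels'];s=r&(Z>.0005)&(Z<.016);P=W[s][:,:2]
C=P.mean(0);u,sv,v=np.linalg.svd(P-C);print('bar',C,v[0],np.degrees(np.arctan2(v[0][1],v[0][0])),np.ptp((P-C)@v[0]))
def edges(W,lo,hi,tag):
    X,Y,Z=W[...,0],W[...,1],W[...,2]
    m=(Z>lo)&(Z<hi)&(X>.5)&(X<.66)&(Y>-.36)&(Y<-.15)
    P=W[m]
    best=[]
    fr=[];
    for y in np.arange(-.33,-.20,.004):
        q=P[abs(P[:,1]-y)<.002]
        if len(q)>5: fr.append((y,np.percentile(q[:,0],3)))
    fr=np.array(fr);l=cv2.fitLine(fr.astype(np.float32)[:, ::-1].copy(),cv2.DIST_HUBER,0,.01,.01).ravel();print(tag,'front edge',l,np.degrees(np.arctan2(l[1],l[0])),'n',len(fr),'zmed',np.median(P[:,2]))
edges(W,.045,.055,'wrist')
for cam in('top','scene'): edges(world(cam,np.load(cam+'.npy')),.044,.054,cam)
# flange+box footprint via top mask: mould_top rect from seg
Wt=world('top',np.load('top.npy'));Zt=Wt[...,2]
m=(Zt>.0455)&(Wt[...,0]>.5)&(Wt[...,0]<.64)&(Wt[...,1]>-.36)&(Wt[...,1]<-.16)&(Zt<.1)
n,lab,st,_=cv2.connectedComponentsWithStats(m.astype(np.uint8));k=1+np.argmax(st[1:,4]);P=Wt[lab==k];print('top mould',cv2.minAreaRect((P[:,:2]*1000).astype(np.float32)),P[:,:2].mean(0))
E
```

```text
grip top wrist [ 0.4320158  -0.28908584  0.06289487] ((431.1263732910156, -288.66241455078125), (25.569604873657227, 23.91141700744629), 81.12264251708984)
bar [ 0.43208247 -0.28932931] [0.15721419 0.98756453] 80.95476521754202 0.1359965809200468
wrist front edge [ 0.1328359  -0.99113804  0.5317858  -0.2568    ] -82.36649 n 33 zmed 0.049168500566742906
top front edge [ 0.1311187 -0.9913667  0.5329918 -0.2656   ] -82.46575 n 33 zmed 0.049976726892283274
scene front edge [ 0.12458574 -0.99220884  0.5333792  -0.2652    ] -82.84316 n 28 zmed 0.0482498826366472
top mould ((572.2816772460938, -262.89373779296875), (81.69696807861328, 163.02842712402344), 7.9812188148498535) [ 0.56887812 -0.26067437]
```

```bash
python3 -m pendant '[[0.02,-0.03,0.9,0,0,-0.05,1],[0.02,-0.03,1.8,0,0,-0.05,1],[0.02,-0.03,2.7,0,0,-0.05,1],[0.02,-0.03,3.3,0,0,-0.05,1],[0.02,-0.03,3.52,0,0,-0.05,1],[0.02,-0.03,3.52,0,0,-0.05,0.5],[0.02,-0.03,3.52,0,0,-0.05,-1],[0.02,-0.03,3.52,0,0,-0.05,-1],[0.02,-0.03,3.52,0,0,-0.05,-1],[0.02,-0.03,3.52,0,0,-0.05,-1]]' 100; python3 -c "from h import *;tool()"
```

```text
clock: 4.15
position: [0.4334, -0.2885, 0.036]
ee_rot: [0.997, -0.078, 0.001, 0.001]
ft_force: [-0.5, 0.5, 8.1]
grip_width: 0.266
grasp_force: 98.7
t 4.15 tcp [ 0.4334 -0.2885  0.036 ] xang -8.93 tilt [ 0.0024 -0.0016] F [-0.5  0.5  8.1] T [0.17 0.09 0.02] w 0.266 g 98.7
```

```bash
python3 -m pendant '[[0,0,-0.4,0,0,0,-1],[0.1,-0.2,-1.2,0,0,0,-1],[0.4,-0.9,-1.6,0,0,-0.5,-1],[0.8,-1.8,-1.6,0,0,-1.0,-1],[1.2,-2.7,-1.6,0,0,-1.6,-1],[1.6,-3.6,-1.6,0,0,-2.07,-1],[1.78,-4.15,-1.4,0,0,-2.07,-1],[1.78,-4.15,-1.1,0,0,-2.07,-1],[1.78,-4.15,-1.0,0,0,-2.07,-1],[1.78,-4.15,-1.0,0,0,-2.07,-1]]'
cat > look.py <<'E'
from h import *
import sys
o,M=tool();n=sys.argv[1]
c=manip.get_calibration('wrist');im,d=manip.camera('wrist');save(n+'.png',im)
W=world('wrist',d,c);np.save(n+'.npy',W);X,Y,Z=W[...,0],W[...,1],W[...,2]
for t in['wedge','mould_top']:
  for r in manip.trace(t,'wrist')[:1]:
    P=W[r['pixels']];P=P[~np.isnan(P[:,0])];print(t,r['p'],np.round(r['box']))
    np.save(n+'_'+t,r['pixels'])
for t in['wedge','top_grip','top_left','top_right']:
  for r in manip.tip_of(t,'wrist')[:1]:
    u,v=r['pixel'];print(t,r,np.round(W[int(v),int(u)],4))
E
python3 look.py w2
```

```text
clock: 5.4
position: [0.5517, -0.0981, 0.0842]
ee_rot: [0.998, 0.066, -0.0, 0.0]
ft_force: [0.1, 0.1, -1.0]
grip_width: 0.265
grasp_force: 98.5
t 5.4 tcp [ 0.5517 -0.0981  0.0842] xang 7.52 tilt [-0.0008 -0.0005] F [ 0.1  0.1 -1. ] T [ 0.04 -0.02 -0.01] w 0.265 g 98.5
wedge 0.68 [183. 239. 449. 352.]
mould_top 0.63 [464. 187. 640. 340.]
wedge {'pixel': [312.7, 263.8], 'p': 0.62} [ 0.5616 -0.0948  0.0746]
top_left {'pixel': [473.6, 258.1], 'p': 0.93} [ 0.5615 -0.1822  0.0382]
```

View pics/w2.png

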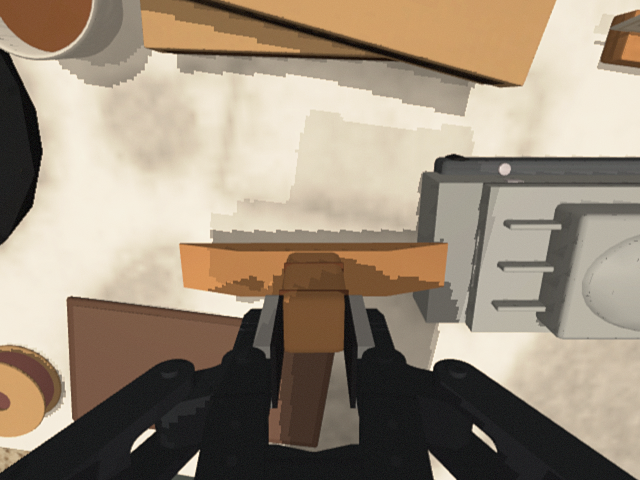

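The wedge is held level at (180–447, 243–295), with its tip over the ledge. The flange edge is at column 480. Next I compare the two centre lines in the mould frame.

```bash
cat > cmpf.py <<'E'
from h import *
import sys
n=sys.argv[1];sg=float(sys.argv[2]) # +1 left end, -1 right end
W=np.load(n+'.npy');C=np.array([.5725,-.262]);a=np.radians(7.6)
D=W[...,:2]-C;mx=D[...,0]*np.cos(a)+D[...,1]*np.sin(a);my=(-D[...,0]*np.sin(a)+D[...,1]*np.cos(a))*sg;Z=W[...,2]
# flange top
f=(Z>.045)&(Z<.062)&(abs(mx)<.06)&(my>.03)&(my<.09)
for y in(.055,.06,.065,.07):
    s=f&(abs(my-y)<.003);v=mx[s]
    if len(v): print('flange y',y,'x',np.round(np.percentile(v,[1,99]),4),'z',np.nanmedian(Z[s]))
e=[np.percentile(my[f&(abs(mx-x)<.003)],99) for x in(-.03,-.02,.02,.03) if (f&(abs(mx-x)<.003)).sum()>5];print('end face my at mx -30,-20,20,30',np.round(e,4))
l=(Z>.033)&(Z<.044)&(my>.084)&(my<.101)&(abs(mx)<.038);print('ledge z',np.nanmedian(Z[l]),l.sum())
m=np.load(n+'_wedge.npy')&(Z>.04)&(my>.05)&(my<.26)
for y in(.105,.115,.125,.205,.215,.225):
    s=m&(abs(my-y)<.003)
    if s.sum()>5: print('bar',y,'x',np.round(np.percentile(mx[s],[2,98]),4),'z',np.round(np.percentile(Z[s],[5,50,95]),4))
print('bar ends',np.round(np.percentile(my[m],[.5,99.5]),4))
E
python3 cmpf.py w2 1
```

```text
flange y 0.055 x [-0.0386  0.0405] z 0.04919954499405975
flange y 0.06 x [-0.0384  0.0405] z 0.04916548932032963
flange y 0.065 x [-0.0384  0.0405] z 0.04916276987957263
flange y 0.07 x [-0.0382  0.0405] z 0.04918771365748084
end face my at mx -30,-20,20,30 [0.0813 0.0811 0.0813 0.0811]
ledge z 0.039003589562715824 3714
bar 0.105 x [-0.0116  0.0118] z [0.0496 0.0511 0.0524]
bar 0.115 x [-0.0113  0.0118] z [0.0511 0.0546 0.0559]
bar 0.125 x [-0.0117  0.0119] z [0.0515 0.0579 0.0594]
bar 0.205 x [-0.0119  0.0117] z [0.0506 0.0591 0.0606]
bar 0.215 x [-0.0116  0.0117] z [0.0506 0.0557 0.057 ]
bar 0.225 x [-0.0119  0.0116] z [0.0498 0.0522 0.0537]
bar ends [0.0999 0.2333]
```

```bash
python3 -m pendant '[[0.02,0,0.03,0,0,0,-1],[0.02,0,0.06,0,0,0,-1],[0.02,0,0.09,0,0,0,-1],[0.02,0,0.11,0,0,0,-1],[0.02,0,0.13,0,0,0,-1],[0.02,0,0.145,0,0,0,-1],[0.02,0,0.16,0,0,0,-1],[0.02,0,0.17,0,0,0,-1],[0.02,0,0.18,0,0,0,-1],[0.02,0,0.18,0,0,0,-1]]'; python3 -c "from h import *;tool()"
```

```text
clock: 7.0
position: [0.5535, -0.0966, 0.0756]
ee_rot: [0.998, 0.067, 0.0, 0.0]
ft_force: [-1.2, 0.6, 1.3]
grip_width: 0.263
grasp_force: 98.7
t 7.0 tcp [ 0.5535 -0.0966  0.0756] xang 7.64 tilt [ 0.0004 -0.0001] F [-1.2  0.6  1.3] T [ 0.07  0.1  -0.04] w 0.263 g 98.7
```

```bash
python3 -m pendant '[[0,0,0.005,0,0,0,-1],[0,0,0.01,0,0,0,-1],[0,0,0.015,0,0,0,-1],[0,0,0.02,0,0,0,-1],[0,0,0.02,0,0,0,-1],[0,0,0.02,0,0,0,-1],[0,0,0.02,0,0,0,-1],[0,0,0.02,0,0,0,-1],[0,0,0.02,0,0,0,-1],[0,0,0.02,0,0,0,-1]]'; python3 look.py w3;python3 cmpf.py w3 1
```

```text
clock: 8.25
position: [0.5537, -0.0962, 0.075]
ee_rot: [0.998, 0.067, 0.0, -0.0]
ft_force: [-1.3, 2.4, 6.7]
grip_width: 0.268
grasp_force: 99.4
t 8.25 tcp [ 0.5537 -0.0962  0.075 ] xang 7.65 tilt [0.0009 0.0001] F [-1.3  2.4  6.7] T [ 0.29  0.33 -0.08] w 0.268 g 99.4
wedge 0.67 [183. 242. 453. 350.]
mould_top 0.73 [474. 192. 640. 359.]
wedge {'pixel': [315.2, 261.3], 'p': 0.67} [ 0.5642 -0.0941  0.064 ]
top_grip {'pixel': [313.0, 260.3], 'p': 0.74} [ 0.5637 -0.0933  0.0615]
top_left {'pixel': [483.2, 269.0], 'p': 0.57} [ 0.5626 -0.1811  0.0413]
flange y 0.055 x [-0.0387  0.0405] z 0.04923241611212782
flange y 0.06 x [-0.0386  0.0405] z 0.049197315296166055
flange y 0.065 x [-0.0387  0.0405] z 0.04920287829396319
flange y 0.07 x [-0.0384  0.0405] z 0.04918917587036503
end face my at mx -30,-20,20,30 [0.0812 0.0811 0.0811 0.0812]
ledge z 0.03899413502098953 4436
bar 0.105 x [-0.0098  0.0138] z [0.0408 0.0422 0.0436]
bar 0.115 x [-0.0095  0.0139] z [0.0436 0.0456 0.0469]
bar 0.125 x [-0.0096  0.0139] z [0.0439 0.0488 0.0504]
bar 0.205 x [-0.0098  0.0139] z [0.0436 0.0501 0.0514]
bar 0.215 x [-0.0099  0.0137] z [0.0436 0.0466 0.048 ]
bar 0.225 x [-0.0096  0.0135] z [0.0415 0.043  0.0444]
bar ends [0.101  0.2325]
```

```bash
python3 -m pendant '[[-0.02,0,-0.04,0,0,0,-1],[-0.02,0,-0.078,0,0,0,-1],[-0.02,0.06,-0.078,0,0,0,-1],[-0.02,0.12,-0.078,0,0,0,-1],[-0.02,0.18,-0.078,0,0,0,-1],[-0.02,0.24,-0.078,0,0,0,-1],[-0.02,0.29,-0.078,0,0,0,-1],[-0.02,0.33,-0.078,0,0,0,-1],[-0.02,0.36,-0.078,0,0,0,-1],[-0.02,0.39,-0.078,0,0,0,-1]]'; python3 -c "from h import *;tool()"
```

```text
clock: 9.85
position: [0.555, -0.1161, 0.0783]
ee_rot: [0.998, 0.067, 0.0, 0.0]
ft_force: [-0.8, -0.0, -0.6]
grip_width: 0.262
grasp_force: 98.5
t 9.85 tcp [ 0.555  -0.1161  0.0783] xang 7.63 tilt [ 0.0001 -0.    ] F [-0.8 -0.  -0.6] T [0.01 0.04 0.02] w 0.262 g 98.5
```

```bash
python3 -m pendant '[[0,0.035,0,0,0,0,-1],[0,0.07,0,0,0,0,-1],[0,0.105,0,0,0,0,-1],[0,0.14,0,0,0,0,-1],[0,0.175,0,0,0,0,-1],[0,0.21,0,0,0,0,-1],[0,0.24,0,0,0,0,-1],[0,0.27,0,0,0,0,-1],[0,0.29,0,0,0,0,-1],[0,0.31,0,0,0,0,-1]]'; python3 look.py w4;python3 cmpf.py w4 1|grep -v bar
```

```text
clock: 11.1
position: [0.5573, -0.1281, 0.0785]
ee_rot: [0.998, 0.068, 0.0, -0.002]
ft_force: [-0.9, 9.1, 2.4]
grip_width: 0.263
grasp_force: 99.0
t 11.1 tcp [ 0.5573 -0.1281  0.0785] xang 7.78 tilt [0.0001 0.0034] F [-0.9  9.1  2.4] T [ 2.54  0.34 -0.02] w 0.263 g 99.0
wedge 0.83 [180. 242. 429. 352.]
mould_top 0.98 [413. 195. 640. 354.]
wedge {'pixel': [312.5, 262.2], 'p': 0.78} [ 0.5677 -0.1246  0.0689]
top_grip {'pixel': [600.9, 281.8], 'p': 0.79} [ 0.5805 -0.2455  0.0805]
top_left {'pixel': [420.5, 264.6], 'p': 0.92} [ 0.5657 -0.1795  0.0474]
flange y 0.055 x [-0.0388  0.0406] z 0.051550624907695616
flange y 0.06 x [-0.0385  0.0406] z 0.051626230630363715
flange y 0.065 x [-0.0386  0.0406] z 0.05172772010209638
flange y 0.07 x [-0.0385  0.0406] z 0.05183376180443339
end face my at mx -30,-20,20,30 [0.0808 0.0807 0.0807 0.0807]
ledge z 0.03901624900555917 2607
```

```bash
python3 -m pendant '[[0,0.015,0,0,0,0,-1],[0,0.03,0,0,0,0,-1],[0,0.045,0,0,0,0,-1],[0,0.06,0,0,0,0,-1],[0,0.075,0,0,0,0,-1],[0,0.09,0,0,0,0,-1],[0,0.105,0,0,0,0,-1],[0,0.12,0,0,0,0,-1],[0,0.12,0,0,0,0,-1],[0,0.12,0,0,0,0,-1]]'; python3 look.py w5;python3 cmpf.py w5 1|grep -v bar
```

```text
clock: 12.7
position: [0.5581, -0.1343, 0.0785]
ee_rot: [0.998, 0.068, 0.0, -0.002]
ft_force: [-1.8, 10.4, 1.3]
grip_width: 0.265
grasp_force: 98.9
t 12.7 tcp [ 0.5581 -0.1343  0.0785] xang 7.77 tilt [-0.      0.0032] F [-1.8 10.4  1.3] T [2.44 0.3  0.01] w 0.265 g 98.9
wedge 0.77 [181. 240. 418. 354.]
mould_top 0.55 [404. 191. 640. 355.]
wedge {'pixel': [312.8, 262.4], 'p': 0.81} [ 0.5678 -0.1308  0.0672]
top_grip {'pixel': [589.7, 282.6], 'p': 0.96} [ 0.5798 -0.2479  0.0795]
top_left {'pixel': [408.3, 269.0], 'p': 0.64} [ 0.5637 -0.1796  0.0495]
flange y 0.055 x [-0.0387  0.0406] z 0.05336052729208722
flange y 0.06 x [-0.0388  0.0406] z 0.0535073619144147
flange y 0.065 x [-0.0383  0.0406] z 0.05367470022007065
flange y 0.07 x [-0.0385  0.0406] z 0.05381596068679924
end face my at mx -30,-20,20,30 [0.0805 0.0805 0.0806 0.0804]
ledge z 0.03901500474087456 2346
```

```bash
python3 -m pendant '[[0,-0.1,0,0,0,0,-1],[0,-0.22,0,0,0,0,-1],[0,-0.36,0,0,0,0,-1],[0,-0.52,0,0,0,0,-1],[0,-0.7,0,0,0,0,-1],[0,-0.7,-0.4,0,0,0,-1],[0,-0.7,-1.2,0,0,0,-1],[0,0.3,-1.4,0,0,0,-1],[0,1.5,-1.4,0,0,0,-1],[0,2.7,-1.4,0,0,0,-1]]'; python3 -m pendant '[[0,1.2,0,0,0,0,-1],[0,2.4,0,0,0,0,-1],[0,3.09,0,0,0,0,-1],[0,3.09,0,0,0,0,-1],[0,3.09,0.5,0,0,0,-1],[0,3.09,1.0,0,0,0,-1],[0,3.09,1.2,0,0,0,-1],[0,3.09,1.25,0,0,0,-1],[0,3.09,1.25,0,0,0,-1],[0,3.09,1.25,0,0,0,-1]]'; python3 look.py w6;python3 cmpf.py w6 -1
```

```text
clock: 14.3
position: [0.5761, -0.2725, 0.1488]
ee_rot: [0.998, 0.067, 0.0, 0.0]
ft_force: [1.0, -0.3, -1.1]
grip_width: 0.261
grasp_force: 99.0
clock: 15.55
position: [0.5967, -0.4246, 0.087]
ee_rot: [0.998, 0.067, 0.001, 0.0]
ft_force: [0.6, 0.5, -0.4]
grip_width: 0.263
grasp_force: 99.0
t 15.55 tcp [ 0.5967 -0.4246  0.087 ] xang 7.63 tilt [ 0.0014 -0.0009] F [ 0.6  0.5 -0.4] T [-0.01 -0.01  0.02] w 0.263 g 99.0
mould_top 0.59 [  0. 188. 168. 339.]
wedge {'pixel': [316.1, 263.2], 'p': 0.75} [ 0.6075 -0.4229  0.0788]
top_right {'pixel': [158.6, 261.9], 'p': 0.58} [ 0.5822 -0.3404  0.0407]
flange y 0.055 x [-0.0391  0.0401] z 0.04990370134111258
flange y 0.06 x [-0.0392  0.0401] z 0.04976569178454174
flange y 0.065 x [-0.0392  0.04  ] z 0.049608002869762996
flange y 0.07 x [-0.0393  0.04  ] z 0.04939494968453512
end face my at mx -30,-20,20,30 [0.0798 0.0797 0.0799 0.0797]
ledge z 0.0390139027088162 3296Traceback (most recent call last):
  File "cmpf.py", line 13, in <module>
    m=np.load(n+'_wedge.npy')&(Z>.04)&(my>.05)&(my<.26)
      ~~~~~~~^^^^^^^^^^^^^^^^
    fid = stack.enter_context(open(os.fspath(file), "rb"))
                              ~~~~^^^^^^^^^^^^^^^^^^^^^^^
FileNotFoundError: [Errno 2] No such file or directory: 'w6_wedge.npy'
```

View pics/w6.png

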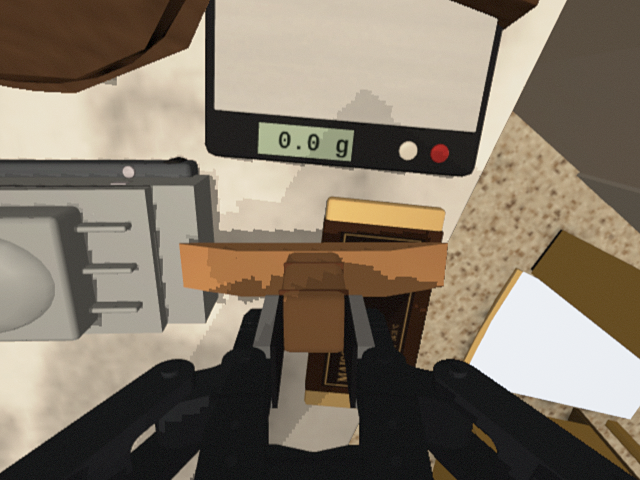

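```bash
sed -i "s/m=np.load(n+'_wedge.npy')&/m=(abs(mx-.001)<.013)\&/" cmpf.py; sed -i 's/(.105,.115,.125,.205,.215,.225)/(.100,.105,.110,.115,.205,.215,.225)/' cmpf.py; python3 cmpf.py w6 -1|grep bar;python3 -c "from h import *;tool()"
```

```text
bar 0.1 x [-0.0105  0.013 ] z [0.0516 0.0534 0.0546]
bar 0.105 x [-0.0103  0.014 ] z [0.0535 0.0556 0.1886]
bar 0.11 x [-0.0099  0.014 ] z [0.0553 0.058  0.1884]
bar 0.115 x [-0.0094  0.014 ] z [0.0572 0.1665 0.1883]
bar 0.205 x [-0.0072  0.0139] z [0.06  0.175 0.185]
bar 0.215 x [-0.0099  0.014 ] z [0.0551 0.0577 0.1875]
bar 0.225 x [-0.01    0.0136] z [0.0522 0.0537 0.055 ]
bar ends [0.0526 0.2279]
t 15.9 tcp [ 0.5962 -0.4244  0.0859] xang 7.63 tilt [ 0.0001 -0.0002] F [ 0.2  0.6 -0.9] T [-0.04  0.    0.05] w 0.262 g 99.0
```

```bash
python3 -m pendant '[[-0.02,0,0.03,0,0,0,-1],[-0.02,0,0.06,0,0,0,-1],[-0.02,0,0.09,0,0,0,-1],[-0.02,0,0.12,0,0,0,-1],[-0.02,0,0.15,0,0,0,-1],[-0.02,0,0.175,0,0,0,-1],[-0.02,0,0.195,0,0,0,-1],[-0.02,0,0.215,0,0,0,-1],[-0.02,0,0.23,0,0,0,-1],[-0.02,0,0.23,0,0,0,-1]]'; python3 look.py w7;python3 cmpf.py w7 -1
```

```text
clock: 17.15
position: [0.5955, -0.4249, 0.0751]
ee_rot: [0.998, 0.066, 0.0, 0.0]
ft_force: [-0.6, -0.5, 5.8]
grip_width: 0.264
grasp_force: 99.7
t 17.15 tcp [ 0.5955 -0.4249  0.0751] xang 7.62 tilt [ 0.001  -0.0009] F [-0.6 -0.5  5.8] T [0.11 0.26 0.06] w 0.264 g 99.7
wedge 0.71 [180. 240. 449. 353.]
mould_top 0.61 [  0. 187. 161. 354.]
wedge {'pixel': [311.8, 264.1], 'p': 0.58} [ 0.6057 -0.4211  0.0674]
top_left {'pixel': [368.9, 316.8], 'p': 0.41} [ 0.6047 -0.4417  0.1074]
top_right {'pixel': [147.4, 266.4], 'p': 0.7} [ 0.5842 -0.3405  0.0439]
flange y 0.055 x [-0.0388  0.04  ] z 0.049972455303706295
flange y 0.06 x [-0.039  0.04 ] z 0.0498168404232599
flange y 0.065 x [-0.0391  0.04  ] z 0.049633726085165086
flange y 0.07 x [-0.0391  0.04  ] z 0.04935917376239515
end face my at mx -30,-20,20,30 [0.0799 0.0798 0.0798 0.0798]
ledge z 0.039122166301886196 4533
bar 0.1 x [-0.0114  0.0115] z [0.041  0.0423 0.0436]
bar 0.105 x [-0.0108  0.0138] z [0.0429 0.1707 0.1777]
bar 0.11 x [-0.0097  0.0139] z [0.0449 0.1695 0.1775]
bar 0.115 x [-0.0089  0.0139] z [0.0468 0.1655 0.177 ]
bar 0.205 x [-0.0074  0.0138] z [0.0481 0.1606 0.1726]
bar 0.215 x [-0.0097  0.0139] z [0.044  0.1689 0.1774]
bar 0.225 x [-0.0114  0.0134] z [0.0402 0.0413 0.1772]
bar ends [0.0529 0.224 ]
```

```bash
python3 -m pendant '[[0,0,-0.04,0,0,0,-1],[0,0,-0.074,0,0,0,-1],[0,-0.06,-0.074,0,0,0,-1],[0,-0.12,-0.074,0,0,0,-1],[0,-0.17,-0.074,0,0,0,-1],[0,-0.22,-0.074,0,0,0,-1],[0,-0.26,-0.074,0,0,0,-1],[0,-0.3,-0.074,0,0,0,-1],[0,-0.33,-0.074,0,0,0,-1],[0,-0.35,-0.074,0,0,0,-1]]'; python3 -c "from h import *;tool()"
```

```text
clock: 18.75
position: [0.5929, -0.4071, 0.078]
ee_rot: [0.998, 0.067, 0.0, 0.0]
ft_force: [0.2, -0.9, -0.8]
grip_width: 0.265
grasp_force: 98.9
t 18.75 tcp [ 0.5929 -0.4071  0.078 ] xang 7.63 tilt [ 0.0001 -0.0002] F [ 0.2 -0.9 -0.8] T [-0.12 -0.05  0.05] w 0.265 g 98.9
```

```bash
python3 -m pendant '[[0,-0.04,0,0,0,0,-1],[0,-0.08,0,0,0,0,-1],[0,-0.12,0,0,0,0,-1],[0,-0.16,0,0,0,0,-1],[0,-0.2,0,0,0,0,-1],[0,-0.24,0,0,0,0,-1],[0,-0.27,0,0,0,0,-1],[0,-0.3,0,0,0,0,-1],[0,-0.33,0,0,0,0,-1],[0,-0.36,0,0,0,0,-1]]'; python3 look.py w8;python3 cmpf.py w8 -1|grep -v bar
```

```text
clock: 20.0
position: [0.5902, -0.3921, 0.0787]
ee_rot: [0.998, 0.066, 0.0, 0.002]
ft_force: [0.1, -8.1, -2.2]
grip_width: 0.269
grasp_force: 99.0
t 20.0 tcp [ 0.5902 -0.3921  0.0787] xang 7.52 tilt [ 0.0011 -0.0039] F [ 0.1 -8.1 -2.2] T [-2.05 -0.29  0.07] w 0.269 g 99.0
wedge 0.73 [211. 239. 453. 352.]
wedge {'pixel': [316.8, 263.3], 'p': 0.75} [ 0.6008 -0.3905  0.0702]
top_grip {'pixel': [32.4, 280.6], 'p': 0.62} [ 0.583  -0.2739  0.083 ]
top_right {'pixel': [315.5, 263.2], 'p': 0.67} [ 0.6007 -0.39    0.07  ]
flange y 0.055 x [-0.0388  0.0401] z 0.05370468176933901
flange y 0.06 x [-0.0389  0.0401] z 0.05369824411142177
flange y 0.065 x [-0.0387  0.0401] z 0.05368746937656316
flange y 0.07 x [-0.0388  0.04  ] z 0.053648999674997505
end face my at mx -30,-20,20,30 [0.079  0.079  0.0792 0.0791]
ledge z 0.039025736386665455 2511
```

```bash
python3 -m pendant '[[0,-0.03,0,0,0,0,-1],[0,-0.06,0,0,0,0,-1],[0,-0.09,0,0,0,0,-1],[0,-0.12,0,0,0,0,-1],[0,-0.14,0,0,0,0,-1],[0,-0.16,0,0,0,0,-1],[0,-0.18,0,0,0,0,-1],[0,-0.2,0,0,0,0,-1],[0,-0.22,0,0,0,0,-1],[0,-0.22,0,0,0,0,-1]]'; python3 look.py w9;python3 cmpf.py w9 -1|grep -v bar
```

```text
clock: 21.6
position: [0.5891, -0.3782, 0.0781]
ee_rot: [0.998, 0.067, 0.0, -0.0]
ft_force: [0.8, -0.7, -1.3]
grip_width: 0.265
grasp_force: 99.0
t 21.6 tcp [ 0.5891 -0.3782  0.0781] xang 7.64 tilt [0.     0.0001] F [ 0.8 -0.7 -1.3] T [-0.05 -0.02 -0.05] w 0.265 g 99.0
wedge 0.95 [238. 241. 449. 349.]
mould_top 0.61 [  0. 189. 243. 356.]
wedge {'pixel': [313.2, 262.6], 'p': 0.83} [ 0.5994 -0.3752  0.0681]
top_grip {'pixel': [55.7, 281.4], 'p': 0.71} [ 0.5835 -0.2706  0.0848]
top_left {'pixel': [442.9, 313.8], 'p': 0.51} [ 0.5534 -0.4625  0.0097]
top_right {'pixel': [236.5, 271.3], 'p': 0.68} [ 0.5835 -0.3392  0.0524]
flange y 0.055 x [-0.0385  0.0409] z 0.057855531393734644
flange y 0.06 x [-0.0384  0.0409] z 0.05804270869220038
flange y 0.065 x [-0.0382  0.0409] z 0.058244792879506346
flange y 0.07 x [-0.0381  0.041 ] z 0.05835842655528012
end face my at mx -30,-20,20,30 [0.0782 0.0783 0.0781 0.078 ]
ledge z 0.03901081781188878 1921
```

```bash
python3 -m pendant '[[0,0.12,0,0,0,0,-1],[0,0.26,0,0,0,0,-1],[0,0.42,0,0,0,0,-1],[0,0.62,0,0,0,0,-1],[0,0.86,0,0,0,0,-1],[0,0.86,-0.4,0,0,0,-1],[0,0.86,-1.2,0,0,0,-1],[0,-0.2,-1.4,0,0,0,-1],[0,-1.4,-1.4,0,0,0,-1],[0,-2.6,-1.4,0,0,0,-1]]'; python3 -m pendant '[[0,-1.2,0,0,0,0,-1],[0,-2.4,0,0,0,0,-1],[0,-2.93,0,0,0,0,-1],[0,-2.93,0,0,0,0,-1],[0,-2.93,0.5,0,0,0,-1],[0,-2.93,1.0,0,0,0,-1],[0,-2.93,1.25,0,0,0,-1],[0,-2.93,1.35,0,0,0,-1],[0,-2.93,1.39,0,0,0,-1],[0,-2.93,1.39,0,0,0,-1]]'; python3 look.py w10;python3 cmpf.py w10 1
```

```text
clock: 23.2
position: [0.572, -0.2475, 0.15]
ee_rot: [0.998, 0.067, 0.001, 0.0]
ft_force: [1.4, 0.6, -0.9]
grip_width: 0.266
grasp_force: 99.1
clock: 24.45
position: [0.5528, -0.1045, 0.0792]
ee_rot: [0.998, 0.067, 0.0, 0.0]
ft_force: [0.4, 0.2, -1.1]
grip_width: 0.267
grasp_force: 99.1
t 24.45 tcp [ 0.5528 -0.1045  0.0792] xang 7.63 tilt [ 0.001  -0.0003] F [ 0.4  0.2 -1.1] T [0.   0.03 0.01] w 0.267 g 99.1
wedge 0.86 [181. 242. 450. 352.]
mould_top 0.76 [458. 190. 638. 354.]
wedge {'pixel': [314.2, 260.6], 'p': 0.98} [ 0.5628 -0.102   0.0659]
flange y 0.055 x [-0.0384  0.0405] z 0.053656668049775896
flange y 0.06 x [-0.0384  0.0406] z 0.053551585168690824
flange y 0.065 x [-0.0383  0.0405] z 0.053443586321335196
flange y 0.07 x [-0.0385  0.0405] z 0.05332540440726005
end face my at mx -30,-20,20,30 [0.0818 0.0818 0.0821 0.0821]
ledge z 0.03900888294611082 3547
bar 0.1 x [-0.0108  0.0138] z [0.0451 0.0472 0.1817]
bar 0.105 x [-0.0101  0.0139] z [0.0473 0.1749 0.1816]
bar 0.11 x [-0.0094  0.0139] z [0.0492 0.1711 0.1813]
bar 0.115 x [-0.0076  0.0139] z [0.0514 0.1677 0.1797]
bar 0.205 x [-0.0074  0.0138] z [0.0516 0.1675 0.1794]
bar 0.215 x [-0.0102  0.0139] z [0.0475 0.1749 0.1817]
bar 0.225 x [-0.0113  0.0117] z [0.0436 0.045  0.0464]
bar ends [0.0531 0.2242]
```

```bash
python3 -m pendant '[[0,0.05,0,0,0,0,-1],[0,0.1,0,0,0,0,-1],[0,0.15,0,0,0,0,-1],[0,0.2,0,0,0,0,-1],[0,0.25,0,0,0,0,-1],[0,0.3,0,0,0,0,-1],[0,0.35,0,0,0,0,-1],[0,0.4,0,0,0,0,-1],[0,0.44,0,0,0,0,-1],[0,0.48,0,0,0,0,-1]]';python3 -c "from h import *;tool()"
```

```text
clock: 26.05
position: [0.5555, -0.1281, 0.0784]
ee_rot: [0.998, 0.067, -0.0, -0.0]
ft_force: [-0.6, 0.8, -1.2]
grip_width: 0.26
grasp_force: 99.0
t 26.05 tcp [ 0.5555 -0.1281  0.0784] xang 7.63 tilt [-0.0002  0.0001] F [-0.6  0.8 -1.2] T [ 0.31 -0.01 -0.02] w 0.26 g 99.0
```

```bash
python3 -m pendant '[[0,0.04,0,0,0,0,-1],[0,0.08,0,0,0,0,-1],[0,0.12,0,0,0,0,-1],[0,0.16,0,0,0,0,-1],[0,0.19,0,0,0,0,-1],[0,0.22,0,0,0,0,-1],[0,0.25,0,0,0,0,-1],[0,0.28,0,0,0,0,-1],[0,0.3,0,0,0,0,-1],[0,0.3,0,0,0,0,-1]]'; python3 look.py w11;python3 cmpf.py w11 1|grep -v bar
```

```text
clock: 27.3
position: [0.5575, -0.1435, 0.0785]
ee_rot: [0.998, 0.066, 0.0, 0.0]
ft_force: [-0.3, 0.1, -1.4]
grip_width: 0.261
grasp_force: 99.1
t 27.3 tcp [ 0.5575 -0.1435  0.0785] xang 7.6 tilt [ 0.0001 -0.0005] F [-0.3  0.1 -1.4] T [-0.02 -0.    0.02] w 0.261 g 99.1
wedge 0.87 [178. 239. 401. 354.]
mould_top 0.65 [392. 190. 639. 357.]
wedge {'pixel': [317.1, 261.8], 'p': 0.77} [ 0.5684 -0.1423  0.0682]
top_grip {'pixel': [578.3, 284.0], 'p': 0.96} [ 0.5799 -0.2478  0.0868]
top_left {'pixel': [394.9, 270.1], 'p': 0.88} [ 0.5633 -0.181   0.0542]
top_right {'pixel': [315.4, 294.4], 'p': 0.44} [ 0.5679 -0.1413  0.1008]
flange y 0.055 x [-0.0388  0.0405] z 0.05755245409600983
flange y 0.06 x [-0.0387  0.0405] z 0.05764306586909547
flange y 0.065 x [-0.039   0.0405] z 0.05769503850706342
flange y 0.07 x [-0.0387  0.0404] z 0.05778427404697005
end face my at mx -30,-20,20,30 [0.0794 0.0794 0.0798 0.0798]
ledge z 0.03906818100165772 2030
```

```bash
python3 - <<'E'
from h import *
W=world('top',np.load('top.npy'))-[0,0,.0003];D=W[...,:2]-[.5725,-.262];a=np.radians(7.6)
mx=D[...,0]*np.cos(a)+D[...,1]*np.sin(a);my=-D[...,0]*np.sin(a)+D[...,1]*np.cos(a)
for x0,x1 in((-.06,-.03),(-.03,-.013),(-.013,.013),(.013,.03),(.03,.06)):
    print(x0,[round(float(np.nanpercentile(W[...,2][(mx>x0)&(mx<x1)&(my>y)&(my<y+.015)],95)),3) for y in np.arange(.09,.285,.015)])
E
```

```text
-0.06 [0.042, 0.004, 0.003, 0.003, 0.003, 0.004, 0.004, 0.004, 0.003, 0.005, 0.005, 0.007, 0.007]
-0.03 [0.043, 0.004, 0.004, 0.004, 0.003, 0.004, 0.003, 0.004, 0.004, 0.003, 0.003, 0.003, 0.002]
-0.013 [0.044, 0.003, 0.005, 0.004, 0.003, 0.004, 0.004, 0.004, 0.003, 0.004, 0.003, 0.004, 0.004]
0.013 [0.043, 0.004, 0.004, 0.003, 0.003, 0.004, 0.004, 0.004, 0.003, 0.003, 0.003, 0.003, 0.003]
0.03 [0.041, 0.004, 0.004, 0.003, 0.003, 0.004, 0.004, 0.004, 0.003, 0.003, 0.003, 0.004, 0.004]
```

```bash
python3 -m pendant '[[0,-0.12,0,0,0,0,-1],[0,-0.26,0,0,0,0,-1],[0,-0.44,0,0,0,0,-1],[0,-0.66,0,0,0,0,-1],[0,-0.9,0,0,0,0,-1],[0,-1.2,0,0,0,0,-1],[0,-1.5,0,0,0,0,-1],[0,-1.5,0,0,0,0,-1],[0,-1.5,0.2,0,0,0,-1],[0,-1.5,0.4,0,0,0,-1]]'; python3 look.py w12; python3 cmpf.py w12 1|grep -v bar
```

```text
clock: 28.9
position: [0.5474, -0.0694, 0.0575]
ee_rot: [0.998, 0.066, -0.0, 0.0]
ft_force: [0.6, 0.4, -1.3]
grip_width: 0.263
grasp_force: 99.2
t 28.9 tcp [ 0.5474 -0.0694  0.0575] xang 7.57 tilt [-0.0004 -0.0003] F [ 0.6  0.4 -1.3] T [-0.04 -0.01  0.03] w 0.263 g 99.2
wedge 0.73 [179. 241. 450. 353.]
mould_top 0.94 [552. 200. 640. 373.]
top_left {'pixel': [565.2, 282.9], 'p': 0.71} [ 0.5607 -0.1863  0.0405]
flange y 0.055 x [-0.0392  0.015 ] z 0.056050136738417966
flange y 0.06 x [-0.0389  0.0404] z 0.05602845863161268
flange y 0.065 x [-0.0388  0.0405] z 0.056020392556943036
flange y 0.07 x [-0.0386  0.0405] z 0.056026351550372125
end face my at mx -30,-20,20,30 [0.0801 0.0802 0.0805 0.0806]
ledge z 0.03900076731851103 5262
```

```bash
python3 -m pendant '[[0,0,0.15,0,0,0,-1],[0,0,0.28,0,0,0,-1],[0,0,0.36,0,0,0,-1],[0,0,0.39,0,0,0,-1],[0,0,0.41,0,0,0,-1],[0,0,0.425,0,0,0,-1],[0,0,0.435,0,0,0,-1],[0,0,0.44,0,0,0,-1],[0,0,0.44,0,0,0,-0.2],[0,0,0.44,0,0,0,0.2]]'; python3 -c "from h import *;tool()"; python3 -m pendant '[[0,0,0.42,0,0,0,0.5],[0,0,0.4,0,0,0,0.5],[0,0,0.1,0,0,0,0.5],[0,0,-0.6,0,0,0,0.8],[0,0,-1.6,0,0,0,1],[0,0.2,-2.5,0,0,0,1],[0,1.2,-2.9,0,0,-2,1],[0,2.2,-2.9,0,0,-3.2,1],[0,3.0,-2.9,0,0,-4.4,1],[0,3.0,-2.9,0,0,-5.6,1]]'; python3 -c "from h import *;tool()"
```

```text
clock: 30.5
position: [0.5477, -0.0687, 0.0367]
ee_rot: [0.998, 0.067, 0.0, 0.0]
ft_force: [0.0, 0.5, -0.3]
grip_width: 0.589
grasp_force: 0.0
t 30.5 tcp [ 0.5477 -0.0687  0.0367] xang 7.63 tilt [ 0.0004 -0.0001] F [ 0.   0.5 -0.3] T [ 0.02 -0.02 -0.01] w 0.589 g 0.0
clock: 31.75
position: [0.5671, -0.2216, 0.1833]
ee_rot: [0.904, 0.428, 0.0, 0.001]
ft_force: [-0.5, 0.4, -0.2]
grip_width: 1.0
grasp_force: 0.0
t 31.75 tcp [ 0.5671 -0.2216  0.1833] xang 50.64 tilt [ 0.0013 -0.0017] F [-0.5  0.4 -0.2] T [ 0.09 -0.01  0.01] w 1.0 g 0.0
```

```bash
python3 -m pendant '[[-0.2,0.2,0,0,0,-1.3,1],[-0.4,0.4,0.3,0,0,-2.6,1],[-0.63,0.63,0.6,0,0,-3.9,1],[-0.63,0.63,1.0,0,0,-5.2,1],[-0.63,0.63,1.3,0,0,-5.65,1],[-0.63,0.63,1.3,0,0,-5.65,1],[-0.63,0.63,1.3,0,0,-5.65,1],[-0.63,0.63,1.3,0,0,-5.65,1],[-0.63,0.63,1.3,0,0,-5.65,1],[-0.63,0.63,1.3,0,0,-5.65,1]]'; python3 look.py w13; python3 - <<'E'
from h import *
print(manip.get_obs()['joint_pos'])
im,d=manip.camera('top');save('top2.png',im);W=world('top',d)
for t in['wedge','mould_top']:
    for r in manip.trace(t,'top')[:1]:
        P=W[r['pixels']];P=P[~np.isnan(P[:,0])];print(t,r['p'],cv2.minAreaRect((P[:,:2]*1000).astype(np.float32)),np.percentile(P[:,2],[2,50,98]))
E
```

```text
clock: 33.0
position: [0.5719, -0.2617, 0.1168]
ee_rot: [0.67, 0.742, -0.0, 0.0]
ft_force: [0.4, -0.1, -0.6]
grip_width: 1.001
grasp_force: 0.0
t 33.0 tcp [ 0.5719 -0.2617  0.1168] xang 95.79 tilt [ 0.0003 -0.0003] F [ 0.4 -0.1 -0.6] T [-0.01 -0.06  0.01] w 1.001 g 0.0
wedge 0.57 [290.   0. 329.  20.]
mould_top 0.67 [289.   0. 328.  19.]
top_grip {'pixel': [316.5, 257.4], 'p': 0.64} [ 0.5729 -0.2554  0.0854]
top_left {'pixel': [308.8, 107.0], 'p': 0.61} [ 0.5615 -0.1849  0.0554]
top_right {'pixel': [319.4, 366.0], 'p': 0.83} [ 0.5838 -0.3396  0.056 ]
[ 0.78400332  0.46480557 -0.56077111  1.54146483  0.25769669  1.2097902
  0.28084253]
wedge 0.72 ((551.3295288085938, -67.08773803710938), (37.46354293823242, 135.58541870117188), 7.685906887054443) [0.00131067 0.01220919 0.06627402]
mould_top 0.54 ((568.4805297851562, -185.89466857910156), (24.134180068969727, 75.58294677734375), 79.38125610351562) [0.05322806 0.05757758 0.06437135]
```

View pics/w13.png

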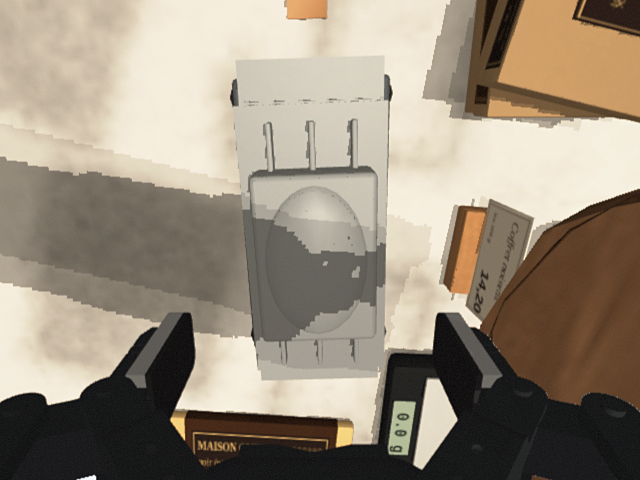

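```bash
python3 -m pendant '[[0,0.026,0.3,0,0,-0.23,1],[0,0.026,0.6,0,0,-0.23,1],[0,0.026,0.8,0,0,-0.23,1],[0,0.026,0.88,0,0,-0.23,1],[0,0.026,0.91,0,0,-0.23,1],[0,0.026,0.91,0,0,-0.23,1],[0,0.026,0.91,0,0,-0.23,0.5],[0,0.026,0.91,0,0,-0.23,0.2],[0,0.026,0.91,0,0,-0.23,-0.5],[0,0.026,0.91,0,0,-0.23,-0.5]]' 40; python3 look.py w14
```

```text
clock: 34.75
position: [0.5731, -0.2616, 0.0711]
ee_rot: [0.658, 0.753, -0.0, 0.0]
ft_force: [-0.4, 0.3, -0.5]
grip_width: 0.249
grasp_force: 0.0
t 34.75 tcp [ 0.5731 -0.2616  0.0711] xang 97.64 tilt [ 0.0001 -0.0001] F [-0.4  0.3 -0.5] T [0.03 0.01 0.02] w 0.249 g 0.0
mould_top 0.58 [214. 107. 412. 424.]
wedge {'pixel': [315.0, 410.7], 'p': 0.69} [ 0.5831 -0.3269  0.064 ]
top_grip {'pixel': [312.3, 291.4], 'p': 0.62} [ 0.5716 -0.2519  0.0863]
top_left {'pixel': [311.2, 102.4], 'p': 0.96} [ 0.5617 -0.1824  0.041 ]
top_right {'pixel': [312.1, 410.2], 'p': 0.84} [ 0.5817 -0.3278  0.0633]
```

View pics/w14.png

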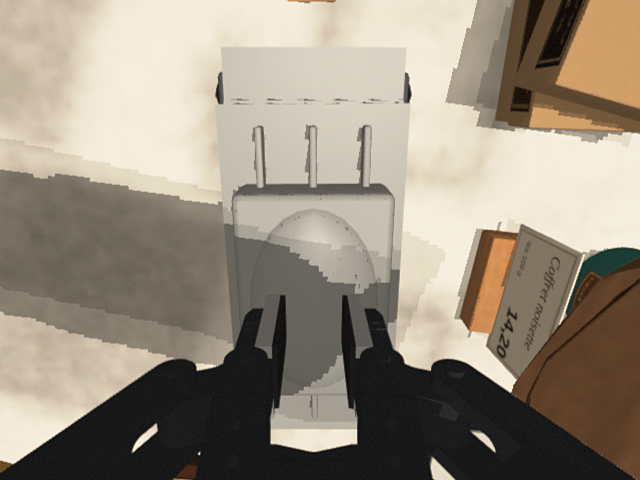

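```bash
python3 - <<'E'
from h import *
W=np.load('w14.npy')
for u in(265,277,350,362):
    print(u,[(v,np.round(W[v,u],3).tolist()) for v in(290,300,320,340,370,400)])
print('swell',np.round(W[250,313],4),np.round(W[340,313],4),np.round(W[385,313],4),'box',np.round(W[195,313],4),'flange',np.round(W[150,290],4),np.round(W[150,340],4))
print(manip.tip_reach)
W=np.load('w13.npy');print(np.round(W[330,185],3),np.round(W[350,170],3), np.round(W[310,440],3))
E
```

```text
265 [(290, [0.553, -0.256, 0.083]), (300, [0.554, -0.26, 0.083]), (320, [0.556, -0.251, 0.113]), (340, [0.557, -0.251, 0.125]), (370, [0.559, -0.25, 0.141]), (400, [0.56, -0.246, 0.158])]
277 [(290, [0.558, -0.254, 0.084]), (300, [0.559, -0.251, 0.098]), (320, [0.56, -0.251, 0.113]), (340, [0.561, -0.251, 0.125]), (370, [0.562, -0.259, 0.128]), (400, [0.563, -0.27, 0.128])]
350 [(290, [0.587, -0.25, 0.084]), (300, [0.585, -0.248, 0.099]), (320, [0.583, -0.247, 0.114]), (340, [0.583, -0.248, 0.125]), (370, [0.584, -0.256, 0.129]), (400, [0.586, -0.267, 0.128])]
362 [(290, [0.592, -0.251, 0.083]), (300, [0.592, -0.255, 0.083]), (320, [0.587, -0.247, 0.114]), (340, [0.586, -0.247, 0.126]), (370, [0.584, -0.247, 0.141]), (400, [0.582, -0.242, 0.158])]
swell [ 0.5698 -0.2358  0.084 ] [ 0.5749 -0.2735  0.0863] [ 0.5782 -0.2981  0.0825] box [ 0.5671 -0.2162  0.0758] flange [ 0.5555 -0.2026  0.056 ] [ 0.5764 -0.1997  0.0567]
0.014
[ 0.529 -0.257  0.159] [ 0.528 -0.257  0.172] [ 0.675 -0.322 -0.002]
```

```bash
python3 - <<'E'
from h import *
W=np.load('w2.npy')
for u in(262,272,314,352,362):
    print(u,[(v,np.round(W[v,u],3).tolist()) for v in(270,290,296,302,310,320,340,370)])
W=np.load('w13.npy')
for u in(165,175,185): print(u,[(v,np.round(W[v,u],3).tolist()) for v in(305,315,325,340,370)])
o,M=tool();im,d=manip.camera('scene');save('s2.png',im);im=im[150:330,230:470];save('s2c.png',cv2.resize(im,None,fx=3.2,fy=3.2,interpolation=2))
E
```

```text
262 [(270, [0.549, -0.072, 0.059]), (290, [0.539, -0.073, 0.06]), (296, [0.535, -0.073, 0.06]), (302, [0.5, -0.069, -0.0]), (310, [0.56, -0.078, 0.12]), (320, [0.561, -0.079, 0.128]), (340, [0.561, -0.08, 0.139]), (370, [0.561, -0.082, 0.154])]
272 [(270, [0.549, -0.077, 0.059]), (290, [0.539, -0.078, 0.061]), (296, [0.561, -0.08, 0.11]), (302, [0.561, -0.081, 0.115]), (310, [0.561, -0.081, 0.12]), (320, [0.56, -0.082, 0.126]), (340, [0.562, -0.083, 0.14]), (370, [0.554, -0.084, 0.143])]
314 [(270, [0.562, -0.096, 0.083]), (290, [0.563, -0.095, 0.104]), (296, [0.562, -0.096, 0.108]), (302, [0.561, -0.096, 0.11]), (310, [0.558, -0.096, 0.112]), (320, [0.554, -0.097, 0.111]), (340, [0.546, -0.098, 0.112]), (370, [0.455, -0.11, 0.004])]
352 [(270, [0.555, -0.115, 0.06]), (290, [0.544, -0.117, 0.06]), (296, [0.564, -0.109, 0.109]), (302, [0.564, -0.109, 0.113]), (310, [0.564, -0.108, 0.12]), (320, [0.564, -0.108, 0.126]), (340, [0.564, -0.107, 0.138]), (370, [0.556, -0.108, 0.141])]
362 [(270, [0.556, -0.12, 0.06]), (290, [0.545, -0.122, 0.06]), (296, [0.565, -0.113, 0.11]), (302, [0.565, -0.112, 0.114]), (310, [0.565, -0.112, 0.12]), (320, [0.564, -0.111, 0.126]), (340, [0.564, -0.11, 0.138]), (370, [0.565, -0.108, 0.154])]
165 [(305, [0.468, -0.339, -0.002]), (315, [0.468, -0.347, -0.001]), (325, [0.524, -0.254, 0.163]), (340, [0.527, -0.253, 0.172]), (370, [0.529, -0.259, 0.178])]
175 [(305, [0.475, -0.338, -0.001]), (315, [0.525, -0.255, 0.155]), (325, [0.527, -0.254, 0.163]), (340, [0.528, -0.256, 0.167]), (370, [0.53, -0.264, 0.171])]
185 [(305, [0.483, -0.337, -0.001]), (315, [0.528, -0.253, 0.156]), (325, [0.529, -0.256, 0.157]), (340, [0.53, -0.26, 0.161]), (370, [0.53, -0.27, 0.163])]
t 35.1 tcp [ 0.5731 -0.2616  0.071 ] xang 97.64 tilt [ 0.     -0.0001] F [0.1 0.2 0.1] T [ 0.07 -0.06  0.03] w 0.249 g 0.0
```

View pics/s2c.png

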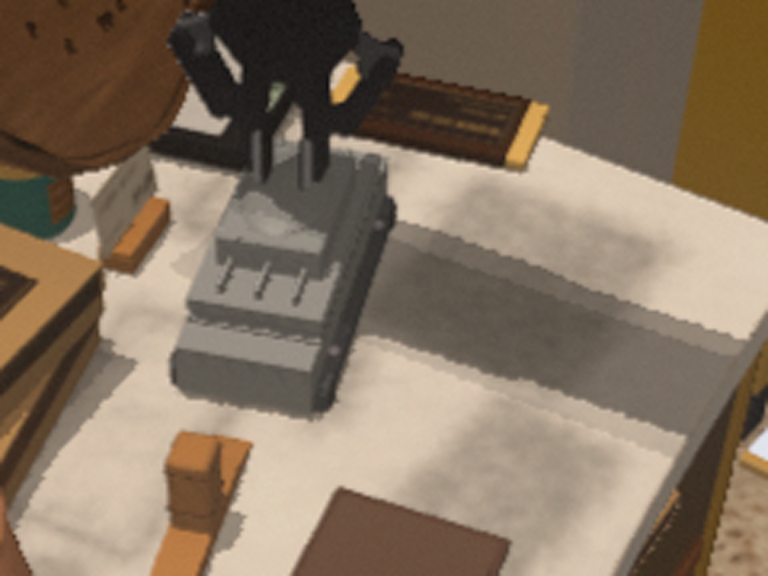

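The scene picture shows the fingertips above the swell at (285,165), clear of the upper half, so the tips stand about 25 mm higher than the stated tip reach. I open the jaws, go 42 mm lower and grip the box.

```bash
python3 -m pendant '[[0,0,-0.1,0,0,0,1],[0,0,-0.1,0,0,0,1],[0,0,0,0,0,0,1],[0,0,0,0,0,0,1],[0,0,0,0,0,0,1],[0,0,0.2,0,0,0,1],[0,0,0.4,0,0,0,1],[0,0,0.6,0,0,0,1],[0,0,0.75,0,0,0,1],[0,0,0.8,0,0,0,1]]' 50; python3 look.py w15;python3 - <<'E'
from h import *
W=np.load('w15.npy')
for u in range(165,200,10): print(u,[(v,np.round(W[v,u],3).tolist()) for v in(305,310,315,320,325,330)])
E
```

```text
clock: 36.4
position: [0.5728, -0.2614, 0.0303]
ee_rot: [0.658, 0.753, -0.0, -0.0]
ft_force: [-0.3, -0.2, 0.0]
grip_width: 1.001
grasp_force: 0.0
t 36.4 tcp [ 0.5728 -0.2614  0.0303] xang 97.65 tilt [-0.0007  0.0004] F [-0.3 -0.2  0. ] T [ 0.02 -0.02  0.02] w 1.001 g 0.0
mould_top 0.64 [188. 108. 440. 462.]
top_grip {'pixel': [314.2, 343.5], 'p': 0.59} [ 0.5717 -0.2495  0.0855]
top_left {'pixel': [311.1, 103.5], 'p': 0.96} [ 0.5616 -0.1824  0.0411]
165 [(305, [0.499, -0.292, -0.002]), (310, [0.499, -0.295, -0.001]), (315, [0.499, -0.299, -0.003]), (320, [0.523, -0.256, 0.072]), (325, [0.524, -0.256, 0.075]), (330, [0.526, -0.255, 0.08])]
175 [(305, [0.505, -0.291, -0.0]), (310, [0.505, -0.294, -0.001]), (315, [0.526, -0.255, 0.069]), (320, [0.527, -0.255, 0.073]), (325, [0.528, -0.255, 0.076]), (330, [0.528, -0.255, 0.078])]
185 [(305, [0.51, -0.29, -0.0]), (310, [0.51, -0.294, -0.002]), (315, [0.529, -0.255, 0.069]), (320, [0.529, -0.256, 0.07]), (325, [0.53, -0.258, 0.071]), (330, [0.53, -0.26, 0.071])]
195 [(305, [0.515, -0.29, -0.001]), (310, [0.515, -0.293, -0.001]), (315, [0.515, -0.295, -0.0]), (320, [0.515, -0.299, -0.001]), (325, [0.515, -0.302, -0.001]), (330, [0.516, -0.305, -0.001])]
```

```bash
python3 -m pendant '[[0,0,0.04,0,0,0,1],[0,0,0.08,0,0,0,1],[0,0,0.08,0,0,0,0.7],[0,0,0.08,0,0,0,0.4],[0,0,0.08,0,0,0,0],[0,0,0.08,0,0,0,-0.2],[0,0,0.08,0,0,0,-0.2],[0,0,0.08,0,0,0,-0.2],[0,0,0.08,0,0,0,-0.2],[0,0,0.08,0,0,0,-0.2]]' 50;python3 -c "from h import *;tool()"
```

```text
clock: 38.0
position: [0.5748, -0.2617, 0.0299]
ee_rot: [0.658, 0.753, 0.0, 0.002]
ft_force: [-4.4, 2.8, 19.8]
grip_width: 0.74
grasp_force: 66.4
t 38.0 tcp [ 0.5748 -0.2617  0.0299] xang 97.68 tilt [ 0.0034 -0.0017] F [-4.4  2.8 19.8] T [0.5  0.81 0.28] w 0.74 g 66.4
```

```bash
python3 -m pendant '[[0,0,-0.06,0,0,0,-0.2],[0,0,-0.12,0,0,0,-0.2],[0,0,-0.2,0,0,0,-0.2],[0,0,-0.35,0,0,0,-0.2],[0,0,-0.6,0,0,0,-0.2],[0,0,-0.9,0,0,0,-0.2],[0,0,-1.3,0,0,0,-0.2],[0,0,-1.6,0,0,0,-0.2],[0,0,-1.7,0,0,0,-0.2],[0,0,-1.7,0,0,0,-0.2]]' 50; python3 look.py w16; python3 -c "
from h import *
W=np.load('w16.npy');print(np.round(W[150,260:370:20],4))"
```

```text
clock: 39.25
position: [0.5732, -0.2616, 0.1122]
ee_rot: [0.658, 0.753, -0.0, 0.0]
ft_force: [0.6, -0.0, -2.4]
grip_width: 0.738
grasp_force: 64.1
t 39.25 tcp [ 0.5732 -0.2616  0.1122] xang 97.64 tilt [ 0.0002 -0.0003] F [ 0.6 -0.  -2.4] T [0.01 0.02 0.01] w 0.738 g 64.1
wedge 0.9 [293.   0. 333.  16.]
mould_top 0.87 [185. 104. 439. 458.]
top_grip {'pixel': [314.0, 344.3], 'p': 0.59} [ 0.572  -0.2497  0.1679]
top_left {'pixel': [314.0, 103.0], 'p': 0.95} [ 0.5632 -0.1829  0.0411]
top_right {'pixel': [464.9, 250.9], 'p': 0.72} [ 0.674  -0.2615  0.0172]
[[ 0.5474 -0.1992  0.1377]
 [ 0.5539 -0.1983  0.1379]
 [ 0.5603 -0.1974  0.1383]
 [ 0.5668 -0.1965  0.138 ]
 [ 0.5733 -0.1957  0.1376]
 [ 0.5797 -0.1948  0.1377]]
```

View pics/w16.png

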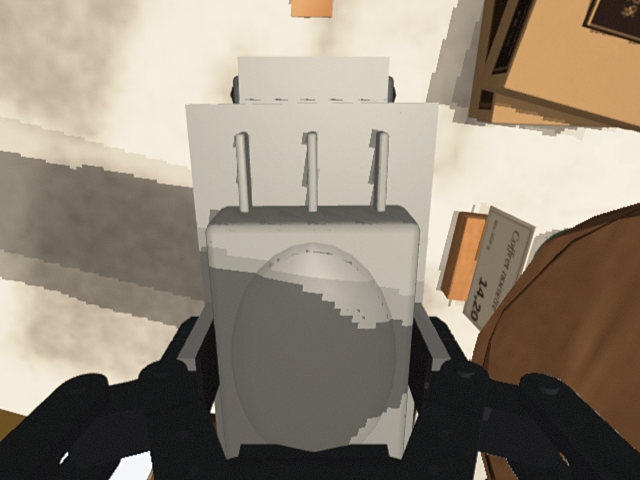

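The upper half hangs level between the fingers, with the flange edge at row 104. I carry it over the mat.

```bash
python3 -m pendant '[[0.5,-0.21,0,0,0,0.2,-0.2],[1.3,-0.55,0,0,0,0.4,-0.2],[2.2,-0.94,0,0,0,0.6,-0.2],[3.1,-1.32,0,0,0,0.8,-0.2],[4.0,-1.7,0,0,0,1.0,-0.2],[4.7,-2.0,0,0,0,1.08,-0.2],[4.9,-2.09,0,0,0,1.08,-0.2],[4.9,-2.09,0.5,0,0,1.08,-0.2],[4.9,-2.09,1.2,0,0,1.08,-0.2],[4.9,-2.09,1.6,0,0,1.08,-0.2]]' 50;python3 -c "from h import *;tool()"
```

```text
clock: 40.85
position: [0.4367, -0.0332, 0.0306]
ee_rot: [0.713, 0.701, -0.0, -0.0]
ft_force: [0.5, 0.5, -1.5]
grip_width: 0.736
grasp_force: 64.4
t 40.85 tcp [ 0.4367 -0.0332  0.0306] xang 88.97 tilt [-0.001   0.0003] F [ 0.5  0.5 -1.5] T [ 0.06 -0.03 -0.  ] w 0.736 g 64.4
```

```bash
python3 -m pendant '[[0,0,0.15,0,0,0,-0.2],[0,0,0.3,0,0,0,-0.2],[0,0,0.42,0,0,0,-0.2],[0,0,0.52,0,0,0,-0.2],[0,0,0.59,0,0,0,-0.2],[0,0,0.63,0,0,0,-0.2],[0,0,0.66,0,0,0,-0.2],[0,0,0.68,0,0,0,-0.2],[0,0,0.69,0,0,0,-0.2],[0,0,0.69,0,0,0,-0.2]]' 50; python3 look.py w17; python3 -c "
from h import *
W=np.load('w17.npy');print(np.round(W[150,220:400:40],4))"
```

```text
clock: 42.1
position: [0.437, -0.0326, -0.0024]
ee_rot: [0.713, 0.701, 0.0, 0.0]
ft_force: [0.3, 0.7, -1.8]
grip_width: 0.736
grasp_force: 64.6
t 42.1 tcp [ 0.437  -0.0326 -0.0024] xang 89.0 tilt [ 0.0001 -0.0001] F [ 0.3  0.7 -1.8] T [-0.06  0.03  0.02] w 0.736 g 64.6
wedge 0.74 [528. 219. 640. 450.]
mould_top 0.84 [181. 103. 438. 460.]
wedge {'pixel': [555.0, 364.0], 'p': 0.58} [ 0.5353 -0.0558  0.0157]
top_grip {'pixel': [314.1, 344.1], 'p': 0.57} [ 0.4374 -0.0204  0.0537]
top_left {'pixel': [307.7, 104.2], 'p': 0.72} [0.4363 0.047  0.0233]
[[0.4078 0.0332 0.0237]
 [0.4207 0.033  0.0233]
 [0.4338 0.0328 0.0236]
 [0.4467 0.0326 0.0238]
 [0.4589 0.033  0.0293]]
```

```bash
python3 -m pendant '[[0,0,0.01,0,0,0,-0.2],[0,0,0.02,0,0,0,-0.2],[0,0,0.03,0,0,0,-0.2],[0,0,0.035,0,0,0,-0.2],[0,0,0.035,0,0,0,-0.2],[0,0,0.035,0,0,0,0.55],[0,0,0.03,0,0,0,0.7],[0,0,0.03,0,0,0,1],[0,0,0.02,0,0,0,1],[0,0,0,0,0,0,1]]';python3 -c "from h import *;tool()"; python3 -m pendant '[[0,0,-0.1,0,0,0,1],[0,0,-0.3,0,0,0,1],[0,0,-0.6,0,0,0,1],[0,0,-1.2,0,0,0,1],[0,0,-1.9,0,0,0,1],[0,0,-2.6,0,0,0,1],[0,0,-3.0,0,0,0,1],[0,0,-3.0,0,0,0,1],[0,0,-3.0,0,0,0,1],[0,0,-3.0,0,0,0,1]]'; python3 look.py w18; python3 - <<'E'
from h import *
W=np.load('w18.npy');Z=W[...,2];m=(Z>.02)&(Z<.029)&(W[...,0]<.52)&(W[...,0]>.37)&(abs(W[...,1]+.03)<.11);P=W[m]
print('flange',cv2.minAreaRect((P[:,:2]*1000).astype(np.float32)));A=np.c_[P[:,:2],np.ones(len(P))];print(np.linalg.lstsq(A,P[:,2],rcond=None)[0])
E
```

```text
clock: 43.7
position: [0.4369, -0.0326, -0.0025]
ee_rot: [0.713, 0.701, -0.0, -0.0]
ft_force: [0.2, -0.0, -0.0]
grip_width: 1.001
grasp_force: 0.0
t 43.7 tcp [ 0.4369 -0.0326 -0.0025] xang 89.0 tilt [-0.0001  0.    ] F [ 0.2 -0.  -0. ] T [-0.01 -0.01  0.01] w 1.001 g 0.0
clock: 44.95
position: [0.4364, -0.0325, 0.1468]
ee_rot: [0.713, 0.701, -0.0, -0.001]
ft_force: [-0.1, 0.6, 0.3]
grip_width: 0.999
grasp_force: 0.0
t 44.95 tcp [ 0.4364 -0.0325  0.1468] xang 89.01 tilt [-0.0012  0.0004] F [-0.1  0.6  0.3] T [-0.02 -0.03 -0.01] w 0.999 g 0.0
wedge 0.74 [433. 162. 501. 325.]
mould_top 0.89 [253. 105. 375. 319.]
wedge {'pixel': [451.9, 248.2], 'p': 0.71} [ 0.5365 -0.0559  0.0243]
top_grip {'pixel': [317.6, 223.9], 'p': 0.69} [ 0.4388 -0.0269  0.0532]
top_left {'pixel': [312.5, 100.6], 'p': 0.81} [0.4367 0.0485 0.0043]
top_right {'pixel': [314.4, 311.2], 'p': 0.79} [ 0.4358 -0.1016  0.0318]
flange ((436.6112365722656, -16.70612335205078), (85.60289764404297, 194.5579833984375), 1.2371078729629517)
[ 0.00265735 -0.00136661  0.02214717]
```

View pics/w18.png

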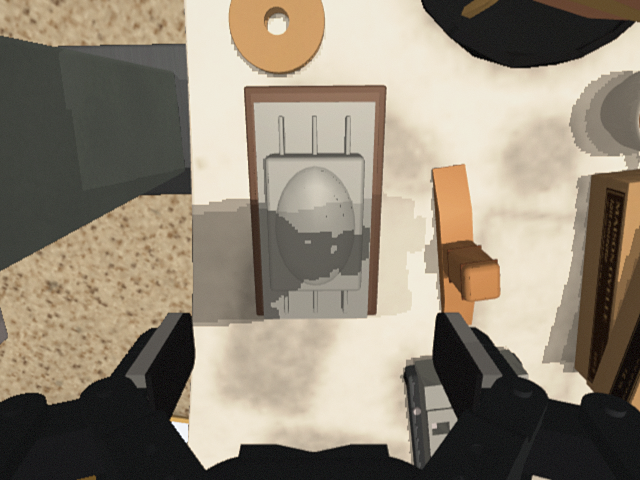

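The upper half lies centred and level on the mat at (316,210), the wedge stands at (465,260), the spool is where it was, and the gripper is clear.

```bash
python3 -c "
from workcell import manip
print(manip.hand_in())"
```

```text
the job is handed in; nothing more can be done
None
```

The mould is open and the job is handed in at about 45 s: the upper half lies level on the mat and the wedge stands on the counter. The hand-in call returned no verdict, and I did not re-measure the sign and chocolate tablet at the end.

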